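# Secure the camshaft in its holding fixture

## Robot

A 7-joint arm with a two-finger parallel gripper is mounted at the origin on the work surface. World frame = base frame: x ahead of the robot, y to its left, z up, the work surface at z = 0. Lengths are in m, angles in rad, forces in N, time in s.
With the tool pointing down it reaches from about 0.425 to 0.875 m from the base axis. Payload 4.7 kg.
Tool frame: the origin (TCP) lies at the very end of the fingers, on their centre line; the grasp point (between the pads) lies 19 mm behind it; z points along the fingers, y is the line along which they close (so a half turn about z gives the same grasp; the last joint's range is limited). The gripper opens to 87 mm and grips with 3 to 60 N. Pads are 19 mm wide; open, the fingers measure 117 mm over their backs; the gripper's body (75 mm by 190 mm) begins 51 mm behind the grasp point.
Start: joints at [-1.21, 0.321, -0.07, 1.45, 0.023, 1.371, -0.057], TCP at [0.221, 0.611, 0.223] pointing down, gripper open.
Joint ranges: [-2.86, 2.86], [-0.3, 2.09], [-1.38, 1.24], [0.06, 2.45], [-1.56, 4.7], [0.09, 2.05], [-2.69, 2.69]. Speed limits (rad/s): [2.57, 2.57, 3.14, 3.14, 3.14, 3.14, 3.14].

## Interface

Orientations are given as a rotation vector (axis times angle).
In Python, from bench import ctrl, get_image, job gives the robot as it stands.
- The arm moves only by the shell command python3 -m crank 'ROWS' [FORCE]. ROWS is JSON, a list that holds one entry, the list of rows, each a list of 5 numbers: the shift along the tool's x, y, z in mm, then the turn about the tool's z in rad, then the closure, from -1 (fully open) to 1 (shut), so that 0 is half open. A call has 1 to 10 rows; each row shifts and turns the commanded pose from where the row before left it, along the tool's axes as they then stand; what a row does not reach is not made up. A row lasts 1/12 s, in which the tool goes at most 41.7 mm and 7.16 degrees, less where a joint would pass 70% of its speed; a pose out of reach is approached as far as the arm can. A call with a gripper value outside its range is refused whole. The fingers move at their own pace and stop on an object; FORCE is the grip in N (left out, the last holds). Time passes only in rows, so rows that do not move let the fingers close. It gives the time, the measured TCP pose, the force, the opening and the grip force at its end, in the units of the state.
- ctrl.get_state(): the state, without advancing time (a new reading comes with each control period).
- get_image(name): name is "side" or "top"; returns a dict with "pixels" (480x640x3 uint8, red, green, blue), "fx", "fy", "cx", "cy" (pixels), "T" (4x4, takes a point from camera to world coordinates). Camera axes: x right, y down, z forward; pixel columns grow to the right and rows downward; lengths in m; the calibration is good to about 2 mm. A picture is of the moment at which its call begins. There is no depth.
- job.close_job(): hands the job in; it is judged then, once.
The state is a dict: "time": time; "joint_positions": joint angles; "qd": joint speeds; "joint_torque": joint torques, N m; "position": TCP position; "tool_rot": TCP orientation; "ft_force": force on the tool from outside, world axes, zero at the start; "torque": the same for the moment, N m; "grip_width": opening from 0.0 (shut) to 1.0 (fully open); "grip_force": force on a finger pad.
Only numpy, scipy, OpenCV 4.12 (cv2) and the standard library are available. Lean on these libraries where they do the work, as an engineer would, in place of code of your own. Each camera call takes 0.05 s, during which the arm holds its last target. There are 200 camera calls.

## Task

Secure the camshaft in the bench fixture: first swing the yellow keeper strap down over the shaft until it rests fully in its brass catch. Then pull the red plunger knob up, slide the blue section one hole along the rail towards the camshaft, and let the pin drop fully home in that next hole. Finish still gripping the red knob, holding the pin home; do not knock the camshaft or the things lying around.

Things in the scene. Friction and masses are not known exactly. Their poses are not given: they have to be found in the camera images.
- fixture: Camshaft fixture on the bench: grey base plate 110 x 440 x 12 mm. Origin: centre of the plate's underside. y runs along rail and camshaft, from the rail end (-y) to the keeper strap end (+y); x across it, away from the robot but for the yaw; z up. Two steel V-blocks (72 mm high) at y 0 and 150 mm carry the shaft; hinge and catch posts at x +42 and -42, y 150 mm, are 102 and 94 mm high.
- next_hole (a point): Centre of the hole to go to, in the top face of the steel rail (30 mm wide, top 60 mm above the bench), at x 0, y -85 mm of the fixture. The rail has three holes 10 mm square, at y -165, -125 (where the pin starts) and -85 mm.
- latch (a joint): Hinge of the yellow keeper strap (rad): 0 = level in its catch (closed, a hard stop), grows as the free end lifts; starts at 0.6 to 1.05. Slightly stiff: it stays where it is left; about 1 N at the free end moves it. The strap, 94 x 22 x 6 mm, reaches from its hinge towards the fixture's -x when closed.
- latch_hinge (a point): Hinge axis of the keeper strap, 93 mm above the bench, at x +42, y +150 mm of the fixture; the axis is along the fixture's y.
- latch_end (a point): Point on the upper face of the keeper strap near its free end (red mark), 80 mm from the hinge axis along the strap and 3 mm off the strap's mid-plane; moves with the strap. Closed, it is 96 mm above the bench.
- section (a joint): Slide of the blue sleeve along the rail (m): 0 = hole where the pin starts, grows towards the camshaft (fixture +y); next hole that way at 0.040. Range -0.045 to 0.060; locked play 1 mm each way; unlocked, 3 N slides it. Sleeve 41 x 56 mm, top 65 mm above the bench; its end stop, 87 mm high, is 30 to 47 mm on the +y side of the knob and at 0.040 stays 6 mm short of the camshaft.
- plunger (a joint): Lift of the spring plunger on the sleeve (m): 0 = pin fully home in a hole, 0.014 = pulled right up against its stop. The pin is clear of the hole from 0.0095 up; a spring presses it down with 6 N at 0 and 9.5 N at 0.014. Over the steel between holes the pin rests at about 0.0095.
- knob (a point): Centre of the red plunger knob, an upright cylinder 28 mm in diameter and 26 mm high; its centre is 111 mm above the bench with the pin home and rises with the pin, and travels with the blue section. Below the knob a thin stem 12 mm in diameter, then the plunger's steel housing 22 mm in diameter, up to 84 mm above the bench.
- camshaft: Steel camshaft, loose in the V-blocks, 222 mm long, 24 mm in diameter (lobes up to 37 mm across). Origin: centre of the shaft, 75 mm above the bench; its y axis runs along the shaft. Its near end is 32 mm to the fixture's -y side of the fixture's origin.
- socket: Bystander: steel wrench socket, upright, 26 mm diameter, 50 mm high, origin at the centre of its underside.
- cap: Bystander: dark bearing cap, 26 x 50 x 25 mm, origin at the centre of its underside.
- bolt_cup: Bystander: yellow plastic cup, 48 mm diameter, 40 mm high, origin at the centre of its underside.
- screwdriver: Bystander: screwdriver with an orange handle, 160 mm long, lying in front of the fixture.
- gauge: Bystander: steel feeler gauge holder, 22 x 90 x 12 mm, lying in front of the fixture, origin at the centre of its underside.

How it is judged:
On the way, in this order (a step that is already met when the one before it is completed fails the run):
1. the keeper strap is swung closed into its catch, with the section still locked in its first hole (value of joint latch below 0.06 rad and value of joint section between -0.005 and 0.005 m and value of joint plunger below 0.004 m), for 0.2 s.
2. the plunger is pulled up out of its hole, the strap staying closed (value of joint latch below 0.06 rad and value of joint plunger above 0.008 m), for 0.1 s.
3. the section is at the next hole towards the camshaft, the pin fully home, the knob gripped (value of joint latch below 0.06 rad and value of joint section between 0.037 and 0.043 m and value of joint plunger below 0.002 m and contact force between the fingers and plunger above 2 N), for 0.3 s.
At the end, for the whole second after the job is handed in: Strap closed (within 0.06 rad); section in the next hole towards the camshaft (0.040 m, within 3 mm); pin lifted less than 2 mm; fingers on the red knob with over 2 N; camshaft within 8 mm and bystanders within 20 mm of where they were (all of step 3 and distance of camshaft from where it was at the start of the episode below 0.008 m and velocity of joint section between -0.01 and 0.01 m/s and distance of each of socket, cap, bolt_cup, screwdriver, gauge from where it was at the start of the episode below 0.02 m); the arm keeps its last pose, push and grip.
It fails at once if the camshaft is shifted more than 10 mm (distance of camshaft from where it was at the start of the episode above 0.01 m).
It fails at once if a bystander is knocked away by more than 25 mm (distance of any of socket, cap, bolt_cup, screwdriver, gauge from where it was at the start of the episode above 0.025 m).
It also fails if it takes over 51 s, if anything falls off the work surface, if the arm or the gripper's body presses on something with over 40 N, if the wrist force passes 120 N, or if a joint passes its speed limit or range.

## Working session

There is one attempt and no reset: what is moved stays moved. The work goes in short steps, Python scripts to look and compute and a shell command to move; the robot and the scene stay as the last step left them, time stands still between calls to the robot, and variables do not carry over. Pictures are saved under pics/ and viewed, at most 10 in all, crops included, and the job is handed in when it is done.

```bash
mkdir -p pics; ls; python3 - <<'E'
from bench import ctrl,get_image,job
import cv2,numpy as np
for n in("side","top"):
    im=get_image(n); cv2.imwrite(f"pics/{n}0.png",im["pixels"][:,:,::-1]); print(n,im["fx"],im["cx"],im["cy"],np.round(im["T"],3).tolist())
s=ctrl.get_state(); print(s["time"],s["position"],s["tool_rot"],s["grip_width"])
E
```

```text
pics
side 608.7582866622304 322.0550384910602 253.64605595895785 [[0.809, -0.293, 0.51, 0.147], [-0.588, -0.371, 0.719, -0.638], [-0.021, -0.881, -0.473, 0.536], [0.0, 0.0, 0.0, 1.0]]
top 480.3300421198198 321.94512576355805 232.48891763846876 [[-0.025, -0.99, 0.142, 0.52], [-0.999, 0.021, -0.027, 0.027], [0.024, -0.142, -0.99, 0.743], [0.0, 0.0, 0.0, 1.0]]
0.1 [0.22079953 0.61082732 0.22156846] [-5.41931076e-01 -3.09427662e+00  2.65339076e-03] 1.0034685926220752
```

View pics/top0.png

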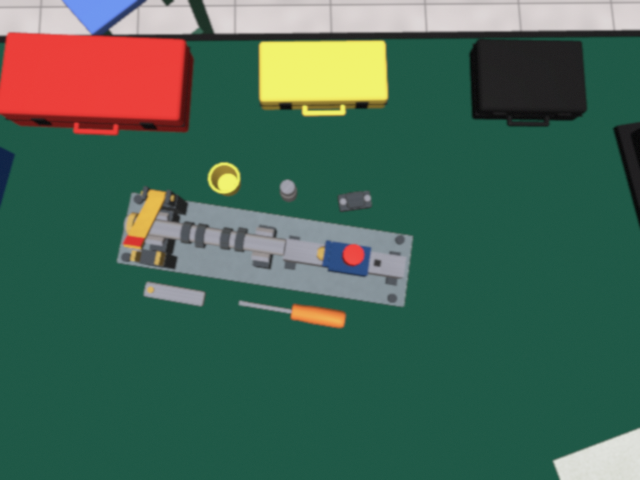

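View pics/side0.png

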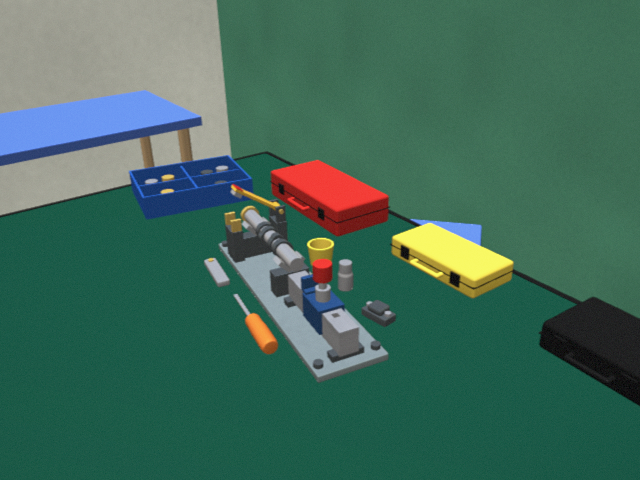

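Top view: the knob is at (354,254), the strap's red mark at (134,241), and the plate corners at about (132,193), (412,236), (404,305) and (118,262). Side view: the knob is at (322,270) and the red mark at (237,189).

```bash
cat >h.py <<'E'
import cv2,numpy as np
from bench import ctrl,get_image,job
def ray(im,p):
    d=np.array([(p[0]-im["cx"])/im["fx"],(p[1]-im["cy"])/im["fy"],1]); T=np.array(im["T"]); return T[:3,3],T[:3,:3]@d
def plane(im,p,z):
    o,d=ray(im,p); return o+d*(z-o[2])/d[2]
def tri(a,p,b,q):
    o1,d1=ray(a,p);o2,d2=ray(b,q); s=np.linalg.lstsq(np.c_[d1,-d2],o2-o1,rcond=None)[0]
    A,B=o1+d1*s[0],o2+d2*s[1]; return (A+B)/2,np.linalg.norm(A-B)
def red(im,box):
    x0,y0,x1,y1=box; h=cv2.cvtColor(im["pixels"],cv2.COLOR_RGB2HSV)[y0:y1,x0:x1]
    m=cv2.inRange(h,(0,190,90),(6,255,255))|cv2.inRange(h,(174,190,90),(180,255,255))
    n,l,st,c=cv2.connectedComponentsWithStats(m); k=1+np.argmax(st[1:,4]); return c[k]+[x0,y0],st[k,4]
E
python3 - <<'E'
from h import *
t,s=get_image("top"),get_image("side")
kt,ks=red(t,(330,230,380,275)),red(s,(305,255,340,285)); print(kt,ks)
K,e=tri(t,kt[0],s,ks[0]); print("knob",K,e,"plane top z.124",plane(t,kt[0],.122))
mt,ms=red(t,(110,220,160,260)),red(s,(225,180,250,200)); print(mt,ms)
M,e=tri(t,mt[0],s,ms[0]); print("mark",M,e)
hsv=cv2.cvtColor(t["pixels"],cv2.COLOR_RGB2HSV)
m=cv2.inRange(hsv,(60,0,60),(125,110,255)); m[:185]=0;m[312:]=0;m[:,:100]=0;m[:,430:]=0
c=max(cv2.findContours(m,0,1)[0],key=cv2.contourArea); c=cv2.convexHull(c); r=cv2.minAreaRect(c); b=cv2.boxPoints(r); print(b.tolist())
for nm,bb in(("auto",b),("eye",[(132,193),(412,236),(404,305),(118,262)])):
    P=np.array([plane(t,p,.012) for p in bb]); print(nm,P.mean(0),np.round(P,3).tolist())
# yaw from long edges, by eye corners
    L=P[0]-P[1] if np.linalg.norm(P[0]-P[1])>.3 else P[1]-P[2]
    L=L*np.sign(L[1]); psi=np.arctan2(-L[0],L[1]); print("yaw",psi)
    R=np.array([[np.cos(psi),-np.sin(psi)],[np.sin(psi),np.cos(psi)]])
    for q in((0,-.125),(.042,.15),(-.038,.15)): print(q,P.mean(0)[:2]+R@q)
E
```

```text
(array([347., 262.]), np.int32(1)) (array([321.92051282, 270.28461538]), np.int32(390))
knob [ 0.57437897 -0.02538147  0.1086396 ] 0.009931805582996733 plane top z.124 [ 0.56907196 -0.02169984  0.122     ]
(array([134.06349206, 240.83333333]), np.int32(126)) (array([237.        , 187.08333333]), np.int32(12))
mark [0.59854234 0.24512957 0.14451985] 0.0026031890860658846
[[115.22161865234375, 262.92974853515625], [127.82159423828125, 183.1297607421875], [416.72430419921875, 228.7459716796875], [404.12432861328125, 308.54595947265625]]
auto [0.60610802 0.09263751 0.012     ] [[0.584, 0.32, 0.012], [0.708, 0.305, 0.012], [0.627, -0.14, 0.012], [0.506, -0.114, 0.012]]
yaw -0.17946833652310326
(0, -0.125) [ 0.58379471 -0.03035483]
(0.042, 0.15) [0.67420942 0.23273105]
(-0.038, 0.15) [0.59549432 0.24701157]
eye [0.60103688 0.09185521 0.012     ] [[0.692, 0.298, 0.012], [0.616, -0.132, 0.012], [0.511, -0.114, 0.012], [0.586, 0.316, 0.012]]
yaw -0.17521148956542343
(0, -0.125) [ 0.57924733 -0.03123101]
(0.042, 0.15) [0.66854131 0.23223737]
(-0.038, 0.15) [0.58976613 0.24618268]
```

```bash
python3 -m crank '[[[0,0,0,-0.086,1],[0,0,0,-0.086,1],[-25,-16.5,0,0,1],[-25,-16.5,0,0,1],[-25,-16.5,0,0,1],[-25,-16.5,0,0,1],[-25,-16.5,0,0,1],[-25,-16.5,0,0,1],[-25,-16.5,0,0,1],[-25,-16.5,0,0,1]]]' 20; python3 -m crank '[[[-25,-16.5,0,0,1],[-25,-16.5,0,0,1],[-25,-16.5,0,0,1],[-25,-16.5,0,0,1],[-25,-16.5,0,0,1],[-25,-16.5,0,0,1],[-25,-16.5,0,0,1],[-25,-16.5,0,0,1],[0,0,0,0,1],[0,0,0,0,1]]]'
```

```text
time: 1.03
position: [0.3958, 0.4453, 0.2225]
tool_rot: [-0.274, -3.129, 0.0]
ft_force: [0.6, -0.6, -0.2]
grip_width: 0.328
grip_force: 0.0
time: 1.87
position: [0.5703, 0.2792, 0.2221]
tool_rot: [-0.282, -3.129, 0.002]
ft_force: [-0.6, 0.7, 0.3]
grip_width: 0.003
grip_force: 0.0
```

```bash
python3 -m crank '[[[-22,-14,0,0,1],[-22.5,-14.5,0,0,1],[0,0,20,0,1],[0,0,20,0,1],[0,0,20,0,1],[0,0,5,0,1],[0,0,5,0,1],[0,0,0,0,1]]]'; python3 - <<'E'
from h import *
s=get_image("side"); cv2.imwrite("pics/s1.png",cv2.resize(s["pixels"][130:310,180:400,::-1],None,fx=3,fy=3))
E
```

```text
time: 2.53
position: [0.607, 0.247, 0.1521]
tool_rot: [-0.272, -3.129, 0.0]
ft_force: [-0.1, -0.2, 0.6]
grip_width: 0.006
grip_force: 0.0
```

View pics/s1.png

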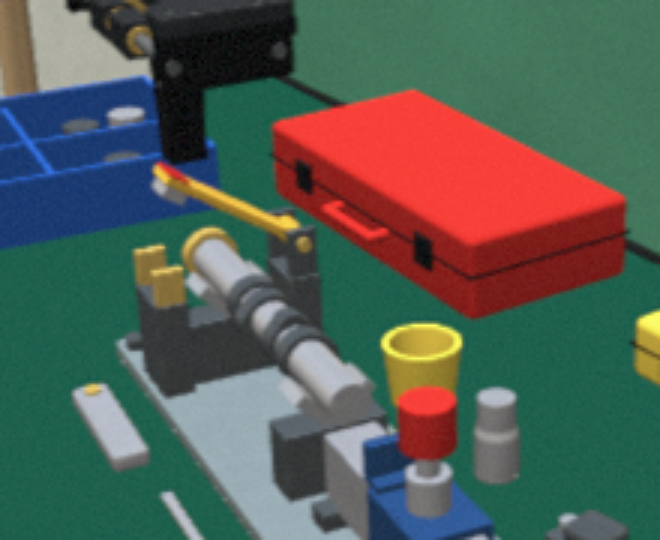

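The closed fingers are just above the strap, near its red mark at crop (172,172). The brass prongs are at crop (150,265) and (168,285). I'll shift a little towards the hinge and press down.

```bash
python3 -m crank '[[[-6,-4,0,0,1],[0,0,4,0,1],[0,0,4,0,1],[0,0,4,0,1],[0,0,4,0,1],[0,0,4,0,1],[0,0,4,0,1],[0,0,4,0,1],[0,0,4,0,1],[0,0,0,0,1]]]'; python3 -m crank '[[[0,0,4,0,1],[0,0,4,0,1],[0,0,4,0,1],[0,0,3,0,1],[0,0,3,0,1],[0,0,2,0,1],[0,0,0,0,1],[0,0,0,0,1]]]'
```

```text
time: 3.42
position: [0.6125, 0.2409, 0.1193]
tool_rot: [-0.274, -3.128, 0.001]
ft_force: [-0.1, 0.4, -0.4]
grip_width: 0.005
grip_force: 0.0
time: 4.08
position: [0.613, 0.2409, 0.1004]
tool_rot: [-0.274, -3.13, 0.0]
ft_force: [0.1, 0.2, 0.9]
grip_width: 0.005
grip_force: 0.0
```

```bash
python3 -m crank '[[[0,0,1,0,1],[0,0,1,0,1],[0,0,1,0,1],[0,0,1,0,1],[0,0,0.5,0,1],[0,0,0.5,0,1],[0,0,0,0,1],[0,0,0,0,1],[0,0,0,0,1]]]';  python3 - <<'E'
from h import *
s=get_image("side"); cv2.imwrite("pics/s2.png",cv2.resize(s["pixels"][170:290,180:340,::-1],None,fx=4,fy=4))
E
```

```text
time: 4.83
position: [0.6131, 0.241, 0.0965]
tool_rot: [0.274, 3.129, 0.001]
ft_force: [-1.6, -0.7, 5.3]
grip_width: 0.005
grip_force: 2.7
```

View pics/s2.png

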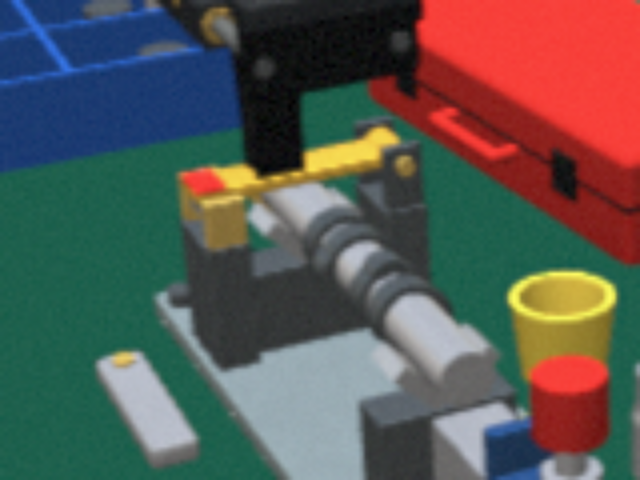

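The strap now lies between the brass prongs, with its mark at crop (205,180), and it is on the hard stop (5 N at 96.5 mm). I'll press a little more, lift off, and measure the knob again.

```bash
python3 -m crank '[[[0,0,1,0,1],[0,0,0.5,0,1],[0,0,0,0,1],[0,0,0,0,1],[0,0,0,0,1],[0,0,-5,0,1],[0,0,-20,0,-1],[0,0,-30,0,-1],[0,0,-30,0,-1],[0,0,0,0,-1]]]';  python3 - <<'E'
from h import *
t,s=get_image("top"),get_image("side")
def r2(im,box):
    x0,y0,x1,y1=box; p=im["pixels"][y0:y1,x0:x1].astype(int)
    m=((p[...,0]>110)&(p[...,0]>2.5*p[...,1])&(p[...,0]>2.5*p[...,2])).astype(np.uint8)
    n,l,st,c=cv2.connectedComponentsWithStats(m); k=1+np.argmax(st[1:,4]); return c[k]+[x0,y0],st[k]
kt,ks=r2(t,(330,230,380,275)),r2(s,(300,250,345,290)); print(kt,ks)
print("top-face",plane(t,kt[0],.122)); print("tri",tri(t,kt[0],s,ks[0]))
mt,ms=r2(t,(100,215,160,275)),r2(s,(215,170,255,250)); print(mt,ms,tri(t,mt[0],s,ms[0]),plane(s,ms[0],.096))
E
```

```text
time: 5.72
position: [0.6165, 0.2422, 0.1859]
tool_rot: [0.274, 3.12, 0.008]
ft_force: [0.9, 0.3, 0.3]
grip_width: 0.227
grip_force: 0.0
(array([352.6595092, 254.6196319]), array([ 13,  15,  20,  20, 326], dtype=int32)) (array([321.68434343, 270.26515152]), array([ 13,   9,  19,  24, 396], dtype=int32))
top-face [ 0.57850616 -0.02937378  0.122     ]
tri (array([ 0.57849537, -0.02974966,  0.11029177]), np.float64(0.002606354879205528))
(array([144.25, 257.75]), array([ 36,  38,  17,  11, 156], dtype=int32)) (array([230.2 , 215.15]), array([11, 43, 10,  6, 40], dtype=int32)) (array([0.58208757, 0.24898531, 0.09469294]), np.float64(0.00245764902554338)) [0.57980876 0.24711586 0.096     ]
```

```bash
python3 -m crank '[[[-2,-30,0,0,-1],[-2,-30,0,0,-1],[-2,-30,0,0,-1],[-2,-30,0,0,-1],[-2,-30,0,0,-1],[-2,-30,0,0,-1],[0,-30,0,0,-1],[0,-30,0,0,-1],[0,-30,0,0,-1],[0,0,0,0,-1]]]'; python3 -m crank '[[[0,0,0,0,-1],[0,0,0,0,-1],[0,0,0,0,-1]]]'
```

```text
time: 6.65
position: [0.5756, -0.0357, 0.1776]
tool_rot: [-0.289, -3.126, 0.007]
ft_force: [-1.1, -0.9, 0.9]
grip_width: 0.983
grip_force: 0.0
time: 6.9
position: [0.5777, -0.0252, 0.1781]
tool_rot: [-0.27, -3.129, -0.001]
ft_force: [-0.5, 0.4, 0.3]
grip_width: 0.999
grip_force: 0.0
```

```bash
python3 -m crank '[[[-1.5,-5,15,0,-1],[0,0,20,0,-1],[0,0,20,0,-1],[0,0,15,0,-1],[0,0,8,0,-1],[0,0,4,0,-1],[0,0,0,0,-1],[0,0,0,0,-1]]]'; python3 - <<'E'
from h import *
s=get_image("side"); cv2.imwrite("pics/s3.png",cv2.resize(s["pixels"][200:340,240:400,::-1],None,fx=4,fy=4))
E
```

```text
time: 7.57
position: [0.5791, -0.0317, 0.0976]
tool_rot: [0.273, 3.129, 0.0]
ft_force: [-0.0, 0.3, 0.5]
grip_width: 1.0
grip_force: 0.0
```

View pics/s3.png

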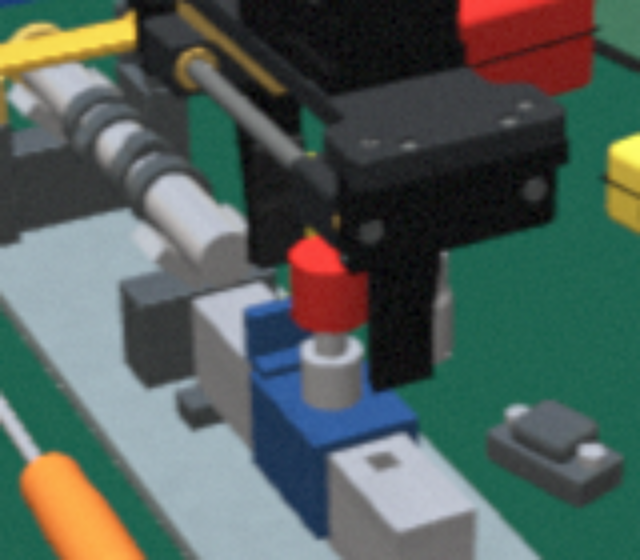

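The fingers straddle the knob: it is at crop (327,285), with the fingertips at about (270,260) and (400,385). It is centred to a few mm, so I'll close.

```bash
python3 -m crank '[[[0,0,0,0,1],[0,0,0,0,1],[0,0,0,0,1],[0,0,0,0,1],[0,0,0,0,1],[0,0,0,0,1],[0,0,0,0,1],[0,0,0,0,1],[0,0,0,0,1],[0,0,0,0,1]]]' 40
```

```text
time: 8.45
position: [0.5786, -0.0315, 0.097]
tool_rot: [0.274, 3.13, 0.002]
ft_force: [1.2, 3.3, -1.6]
grip_width: 0.328
grip_force: 1.5
```

```bash
python3 -m crank '[[[0,0,0,0,1],[0,0,0,0,1],[0,0,0,0,1],[0,0,0,0,1]]]'; python3 -m crank '[[[0,0,-3,0,1],[0,0,-3,0,1],[0,0,-3,0,1],[0,0,-2,0,1],[0,0,-1,0,1],[0,0,0,0,1],[0,0,0,0,1],[0,0,0,0,1]]]'
```

```text
time: 8.78
position: [0.5786, -0.0314, 0.097]
tool_rot: [0.273, 3.13, 0.001]
ft_force: [0.9, 2.4, -0.1]
grip_width: 0.313
grip_force: 40.0
time: 9.45
position: [0.5784, -0.0323, 0.1088]
tool_rot: [-0.274, -3.129, 0.0]
ft_force: [4.4, 2.3, -9.7]
grip_width: 0.309
grip_force: 40.0
```

```bash
python3 -m crank '[[[0,2,0,0,1],[0,4,0,0,1],[0,4,0,0,1],[0,5,0,0,1],[0,5,0,0,1],[0,5,0,0,1],[0,5,0,0,1],[0,4,0,0,1],[0,3,0,0,1],[0,0,0,0,1]]]'; python3 -m crank '[[[0,0,0,0,1],[0,0,0,0,1]]]'; python3 - <<'E'
from h import *
s=get_image("side"); cv2.imwrite("pics/s4.png",cv2.resize(s["pixels"][200:340,240:400,::-1],None,fx=4,fy=4))
E
```

```text
time: 10.28
position: [0.5851, 0.0056, 0.1091]
tool_rot: [0.272, 3.13, 0.001]
ft_force: [2.9, -1.4, -10.1]
grip_width: 0.31
grip_force: 40.0
time: 10.45
position: [0.5851, 0.0056, 0.1092]
tool_rot: [0.273, 3.129, 0.003]
ft_force: [2.6, 0.5, -9.0]
grip_width: 0.311
grip_force: 40.0
```

View pics/s4.png

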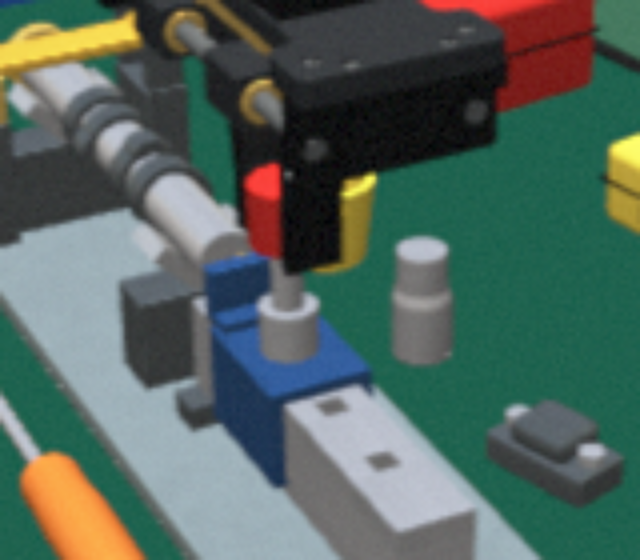

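The sleeve has moved along, and two free holes now show behind it at crop (333,405) and (383,460). The strap is still closed. By the readings it has travelled about 38 mm, so I'll creep on a little and lower.

```bash
python3 -m crank '[[[0,1.5,0,0,1],[0,0,1.5,0,1],[0,0,1.5,0,1],[0,0,1.5,0,1],[0,0,0,0,1],[0,0,0,0,1]]]'
```

```text
time: 11.0
position: [0.5852, 0.0061, 0.1047]
tool_rot: [0.274, 3.13, 0.001]
ft_force: [2.5, -0.8, -6.6]
grip_width: 0.307
grip_force: 40.0
```

```bash
python3 -m crank '[[[0,0,2,0,1],[0,0,2,0,1],[0,0,2,0,1],[0,0,1,0,1],[0,0,0,0,1],[0,0,0,0,1]]]'
```

```text
time: 11.5
position: [0.5855, 0.0075, 0.0975]
tool_rot: [0.272, 3.129, 0.003]
ft_force: [2.6, 5.0, -6.5]
grip_width: 0.314
grip_force: 40.0
```

```bash
python3 -m crank '[[[0,0,0.5,0,1],[0,0,0.5,0,1],[0,0,0.5,0,1],[0,0,0,0,1],[0,0,0,0,1],[0,0,0,0,1],[0,0,0,0,1]]]'; python3 - <<'E'
from h import *
t,s=get_image("top"),get_image("side"); a=cv2.resize(s["pixels"][180:330,200:400,::-1],None,fx=4,fy=4)
cv2.imwrite("pics/s5.png",a)
E
```

```text
time: 12.08
position: [0.5856, 0.0075, 0.097]
tool_rot: [0.272, 3.129, 0.004]
ft_force: [0.8, 5.5, 0.2]
grip_width: 0.313
grip_force: 40.0
```

View pics/s5.png

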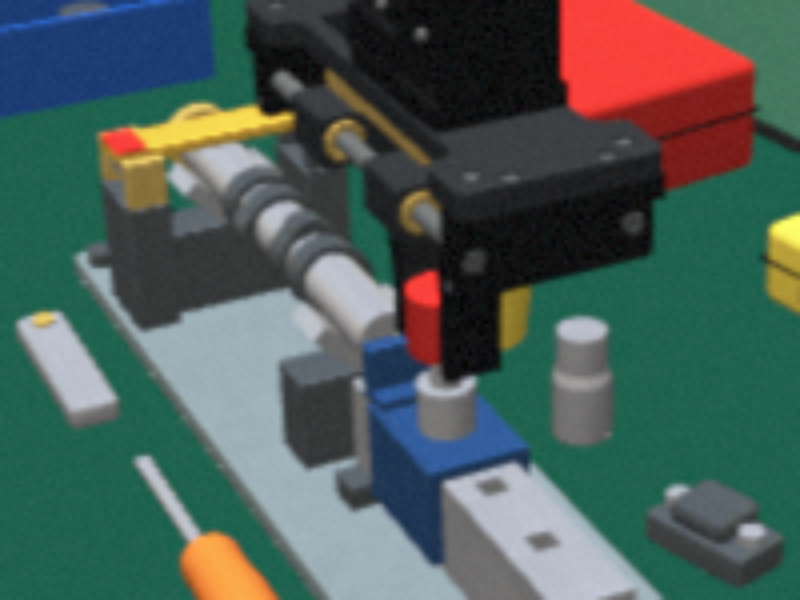

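The strap sits in its catch, with the mark at crop (122,140). The sleeve is one hole along, and the knob is back at its home height (TCP 97.0 mm, the spring pull gone). I'll press it home lightly, wait and hand in.

```bash
python3 -m crank '[[[0,0.5,0.5,0,1],[0,0,0.5,0,1],[0,0,0,0,1],[0,0,0,0,1],[0,0,0,0,1],[0,0,0,0,1],[0,0,0,0,1],[0,0,0,0,1]]]' && python3 -c "
from bench import job,ctrl
s=ctrl.get_state();print(s['position'],s['ft_force'],s['grip_force']);print(job.close_job())"
```

```text
time: 12.85
position: [0.5856, 0.0075, 0.097]
tool_rot: [0.273, 3.129, 0.003]
ft_force: [-3.4, 4.7, 7.0]
grip_width: 0.31
grip_force: 40.0
[0.58560363 0.0075157  0.09696237] [-3.38470342  4.69573503  7.02432102] 40.00170129351318
the job is handed in; nothing more can be done
None
```

I closed the strap in its catch, moved the blue section one hole (about 39.5 mm) and set the pin home with the red knob still gripped at 40 N; the job was handed in at 12.9 s, and no verdict came back.

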